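# Turn the vial rotator arm by arm to its loading position

## Task

The five-arm vial rotator is switched off and its one empty blue cup hangs low, so no vial can be dropped into it. With the fingertips, gently push one arm after another (on the arms or the blue cups, not on the glass vials) to turn the rotor until the empty cup points straight up, and leave it standing still there. Grasp and lift nothing, do not fling the rotor or shove the machine along the bench, and leave the waiting vial and everything else where it is.

Things in the scene. Friction and masses are not known exactly. Their poses are not given: they have to be found in the camera images.
- axle (a point): centre of the rotor: the point on its level axle in the middle of the arms' plane, 172 mm above the bench. Axes are the machine's: x along the axle, from the rotor into the white housing behind it; y to the left as seen from the robot's side; z up. The rotor turns in the y-z plane.
- rotor (a joint): turn of the five-arm rotor: 0 or any whole turn (6.283) when the empty cup points straight up; grows as it turns clockwise seen from the robot (its top moves to -y of the axle frame). No stops, turns either way; a friction clutch (0.24 N m, some 2.5 N at a cup) holds it wherever it is left. Arms stand every 1.257 rad; there is no rim.
- empty_cup (a point): centre of the mouth of the empty blue cup, 118 mm from the axle; its z axis points outwards along that arm. All five arms are alike: an aluminium bar 14 mm wide and 12 mm thick from 22 to 76 mm off the axle, then a round blue cup of 36 mm outside diameter from 72 to 118 mm, open outwards. Vials in the other four stand out to 134 mm.
- vial_1: brown glass vial with black cap, 28 mm across, fixed in the cup 1 place(s) clockwise from the empty one (seen from the robot); origin at its foot, 76 mm from the axle; z axis outwards, cap top 58 mm along it.
- vial_2: brown glass vial with black cap, 28 mm across, fixed in the cup 2 place(s) clockwise from the empty one (seen from the robot); origin at its foot, 76 mm from the axle; z axis outwards, cap top 58 mm along it.
- vial_3: brown glass vial with black cap, 28 mm across, fixed in the cup 3 place(s) clockwise from the empty one (seen from the robot); origin at its foot, 76 mm from the axle; z axis outwards, cap top 58 mm along it.
- vial_4: brown glass vial with black cap, 28 mm across, fixed in the cup 4 place(s) clockwise from the empty one (seen from the robot); origin at its foot, 76 mm from the axle; z axis outwards, cap top 58 mm along it.
- rotator: the rotator, loose, about 3.6 kg; origin at the underside centre of its grey foot plate, axes as axle. Plate 215 (x) x 170 (y) x 16 mm, reaching 46 mm to the robot's side of the arms' plane. White housing behind the rotor: 140 mm wide (y), front face 46 mm behind the arms' plane, 210 mm high, knob and switch on top up to 229 mm.
- next_vial (a point): centre of the brown glass vial with black cap, 28 mm across and 58 mm high, that waits upright on the bench beside the rotator.
- timer: white bench timer, 62 x 66 x 18 mm, lying on the bench; origin at its underside.
- dish: covered glass dish, 60 mm across, 15 mm high; origin at its underside.
- bottle: brown bottle with black cap, 57 mm across, 112 mm high; origin at its underside.
- crucible: white porcelain crucible, 44 mm across, 36 mm high; origin at its underside.

How it is judged:
By the outcome, as a careful person would: the job done as asked, in the order asked, and still so for the second after the job is handed in, with the robot touching nothing.
It also fails if it takes over 51 s, if anything falls off the work surface, if the arm or the gripper's body presses on something with over 40 N, if the wrist force passes 120 N, or if a joint passes its speed limit or range.

## Robot

A 7-joint arm with a two-finger parallel gripper is mounted at the origin on the work surface; the furniture and walls round the work are solid. World frame = base frame: x ahead of the robot, y to its left, z up, the work surface at z = 0. Lengths are in mm, angles in rad, forces in N, time in s.
With the tool pointing down it reaches from about 400 to 850 mm from the base axis. Payload 10.4 kg.
Tool frame: the origin (TCP) lies between the finger pads; the fingertips stand 19 mm ahead of it and the grasp point (between the pads) is the TCP (ctrl.tcp_to_tips is the distance from the TCP to the fingertips, in mm); z points along the fingers, y is the line along which they close (so a half turn about z gives the same grasp; the last joint's range is limited). The gripper opens to 87 mm and grips with 3 to 60 N. Pads are 19 mm wide; open, the fingers measure 117 mm over their backs; the gripper's body (75 mm by 190 mm) begins 51 mm behind the grasp point.
Start: joints at [-1.226, 0.332, -0.065, 1.46, 0.022, 1.35, -0.088], TCP at [224.715, 583.226, 241.576] pointing down, gripper open.
Joint ranges: [-2.6, 2.6], [-0.5, 2.12], [-1.47, 1.34], [0.16, 2.42], [-1.27, 4.41], [0.06, 2.06], [-2.6, 2.6]. Speed limits (rad/s): [2.22, 2.22, 2.79, 2.79, 3.14, 3.14, 3.14].

## Interface

Orientations are given as a unit quaternion [w, x, y, z].
In Python, from station import ctrl, viewer, job gives the robot as it stands.
- The arm moves only by the shell command python3 -m pendant 'ROWS' [OPENING]. ROWS is JSON, a list of rows, each an object with "travel": the shift along the world's x, y, z in mm, a list of three; "spin": the turn about the world's z in degrees. A call has 1 to 10 rows; each row shifts and turns the commanded pose from where the row before left it; what a row does not reach is not made up. A row lasts 1/12 s, in which the tool goes at most 41.7 mm and 7.16 degrees, less where a joint would pass 70% of its speed; a pose out of reach is approached as far as the arm can. A call is refused whole if a number of a shift passes 41.7 or a number of a turn 7.16, either way. A call with a gripper value outside its range is refused whole. OPENING is the finger opening in mm, from 0 to 87, set as the call begins (- or left out, the last holds). The fingers move at their own pace and stop on an object; the grip force is fixed at half the most. Time passes only in rows, so rows that do not move let the fingers close. It gives the time, the measured TCP pose, the force, the opening and the grip force at its end, in the units of the state.
- ctrl.state(): the state, without advancing time (a new reading comes with each control period).
- viewer.snapshot(name): name is "scene" or "top" or "wrist"; returns the picture (480x640x3 uint8, red, green, blue); there is no depth.
- viewer.get_calibration(name): a dict with "vfov" (degrees; the focal length in pixels is half the picture's height over the tangent of half this angle, whatever the lens; pixels are square), "cx", "cy" (the principal point, pixels), "R" (3x3) and "t" (3): a world point X has camera coordinates R X + t. Camera axes: x right, y down, z forward; pixel columns grow to the right and rows downward; lengths in mm; the calibration is good to about 2 mm. A picture is of the moment at which its call begins: read the wrist's pose just before it. get_calibration takes no time and is no camera call; for the wrist camera it gives the pose at the moment of the call.
- job.hand_in(): hands the job in; it is judged then, once.
The state is a dict: "clock": time; "joint_positions": joint angles; "dq": joint speeds; "joint_efforts": joint torques, N m; "tcp_pos": TCP position; "tool_rot": TCP orientation; "force": force on the tool from outside, world axes, zero at the start; "wrist_torque": the same for the moment, N m; "grip_width": finger opening in mm; "gripper_force": force on a finger pad.
Only numpy, scipy, OpenCV 4.12 (cv2) and the standard library are available. Lean on these libraries where they do the work, as an engineer would, in place of code of your own. Each camera call takes 0.05 s, during which the arm holds its last target. There are 200 camera calls.

## Working session

There is one attempt and no reset: what is moved stays moved. The work goes in short steps, Python scripts to look and compute and a shell command to move; the robot and the scene stay as the last step left them, time stands still between calls to the robot, and variables do not carry over. Pictures are saved under pics/ and viewed, at most 10 in all, crops included, and the job is handed in when it is done.

```bash
mkdir -p pics
python3 - <<'E'
from station import ctrl, viewer, job
import cv2
for n in ("scene","top"):
    im=viewer.snapshot(n); cv2.imwrite(f"pics/{n}0.png",im[:,:,::-1])
    c=viewer.get_calibration(n); print(n,c)
s=ctrl.state(); print(s['clock'],s['tcp_pos'],s['tool_rot'],ctrl.tcp_to_tips)
E
```

```text
scene {'vfov': 55.74433299915882, 'cx': 314.4917663492761, 'cy': 236.19492874798175, 'R': array([[ 4.68944097e-01, -8.83227651e-01,  5.91935051e-04],
       [-6.57047800e-01, -3.49303062e-01, -6.68038591e-01],
       [ 5.90236920e-01,  3.12883824e-01, -7.44126394e-01]]), 't': array([-324.77355069,  431.15302813,  848.42519672])}
top {'vfov': 56.042808532207125, 'cx': 318.0399643685781, 'cy': 231.20436635295442, 'R': array([[ 0.03062093, -0.99942553,  0.01452485],
       [-0.99513684, -0.03184421, -0.09321275],
       [ 0.09362174, -0.01159995, -0.99554026]]), 't': array([-120.77303377,  551.52525094, 1267.77408558])}
0.1 [224.59996571 582.91621938 240.83475762] [-8.82866210e-05  1.82867439e-01  9.83137379e-01 -6.21321128e-04] 19.0
```

View pics/scene0.png

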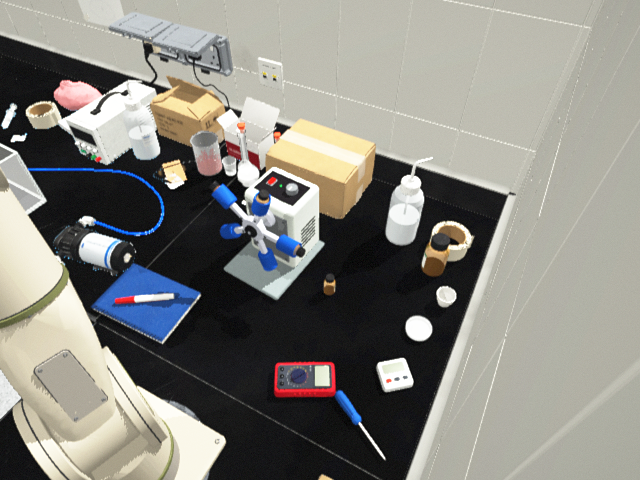

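View pics/top0.png

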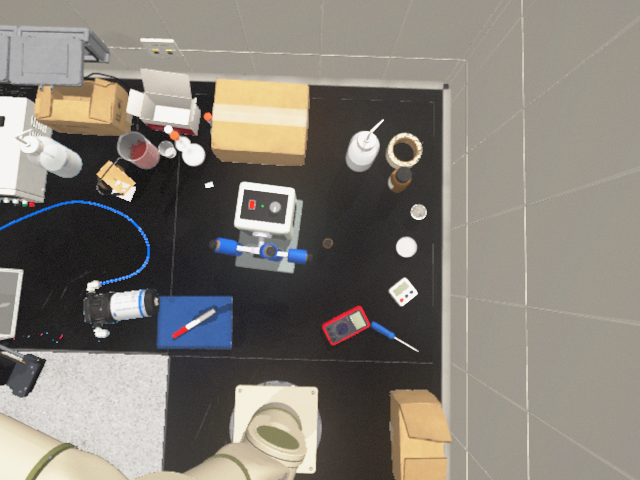

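Run:
```python
import cv2, numpy as np
a=cv2.imread("pics/scene0.png")[165:305,200:350]; b=cv2.imread("pics/top0.png")[170:280,200:320]
a=cv2.resize(a,None,fx=4,fy=4,interpolation=cv2.INTER_CUBIC)
b=cv2.resize(b,None,fx=5,fy=5,interpolation=cv2.INTER_CUBIC)
cv2.imwrite("pics/a.png",a);cv2.imwrite("pics/b.png",b)
```

```text
(no output)
```

View pics/a.png

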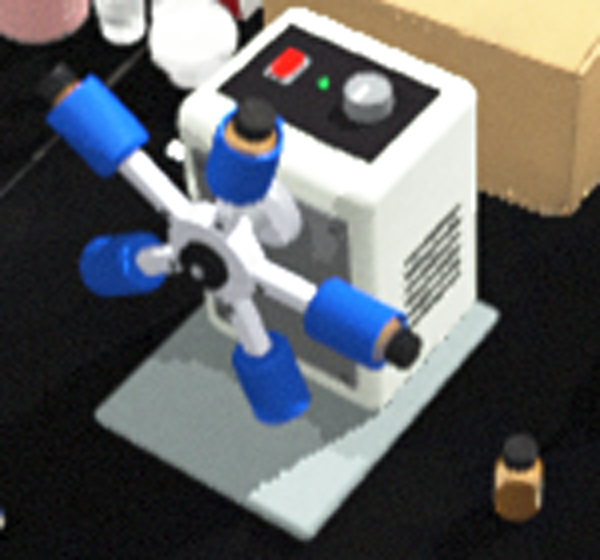

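View pics/b.png

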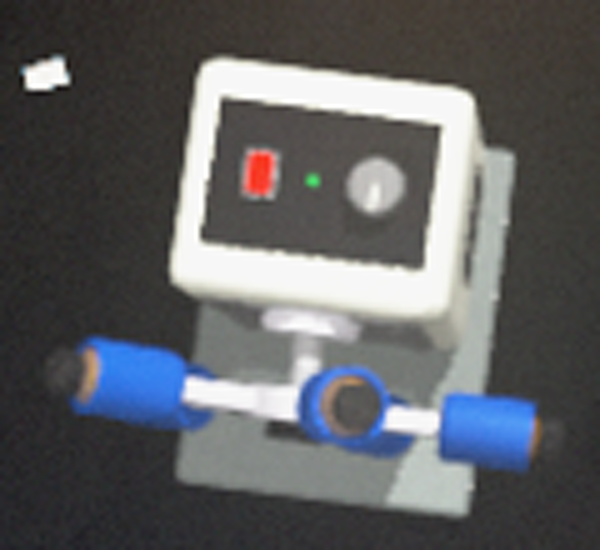

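```bash
cat > h.py <<'E'
import numpy as np
from station import viewer
C={n:viewer.get_calibration(n) for n in("scene","top")}
def proj(n,X):
    c=C[n] if n in C else viewer.get_calibration(n); p=np.asarray(X)@np.array(c['R']).T+c['t']; f=240/np.tan(np.radians(c['vfov']/2))
    return p[...,:2]/p[...,2:]*f+[c['cx'],c['cy']]
def world(p,X): # machine xyz (origin under axle, bench) -> world
    c,s=np.cos(p[2]),np.sin(p[2]); X=np.asarray(X,float)
    return np.stack([p[0]+c*X[...,0]-s*X[...,1],p[1]+s*X[...,0]+c*X[...,1],X[...,2]],-1)
def arm(r,a,x=0): # a clockwise seen from robot from up
    return [x,-r*np.sin(a),172+r*np.cos(a)]
E
cat > f.py <<'E'
from h import *
from scipy.optimize import least_squares
import cv2
S=lambda u,v:(200+u/4,165+v/4); T=lambda u,v:(200+u/5,170+v/5)
obs=[("scene",S(97,415),(-46,85,16)),("scene",S(308,535),(-46,-85,16)),("scene",S(497,315),(169,-85,16)),
("top",T(515,150),(169,-85,16)),("top",T(465,515),(-46,-85,16)),("top",T(178,482),(-46,85,16)),
("scene",S(57,82),-1),("scene",S(257,107),0),("scene",S(407,350),1),("top",T(62,370),-1),("top",T(357,405),0),("top",T(553,433),1)]
def res(p):
    r=[]
    for n,uv,X in obs:
        if isinstance(X,int): X=arm(132,p[3]+X*2*np.pi/5)
        r.append(proj(n,world(p,X))-uv)
    return np.ravel(r)
o=least_squares(res,[450,0,0,0.3],loss='soft_l1')
print(o.x,np.degrees(o.x[2:])); print(res(o.x).reshape(-1,2).round(1))
p=o.x
for k in(2,3):
    print(k,[ (proj(n,world(p,arm(118,p[3]+k*2*np.pi/5))).round(1),proj(n,world(p,arm(134,p[3]+k*2*np.pi/5))).round(1)) for n in C])
for n in C: print(n,-np.array(C[n]['R']).T@C[n]['t'])
# next vial
from scipy.optimize import least_squares as L
print(L(lambda q:np.r_[proj("scene",[q[0],q[1],58])-S(520,442),proj("top",[q[0],q[1],58])-(328,243)],[450,-100]).x)
a=cv2.imread("pics/scene0.png")[215:275,215:285]
a=np.clip(255*(a/255.)**.5,0,255).astype('uint8'); cv2.imwrite("pics/c.png",cv2.resize(a,None,fx=8,fy=8,interpolation=cv2.INTER_CUBIC))
E
python3 f.py
```

```text
[ 4.86006836e+02  4.27774893e+01 -9.19519963e-02  3.03591939e-01] [-5.26846131 17.39453678]
[[-1.5 -0.7]
 [ 0.2  0.3]
 [ 1.2 -1.6]
 [ 0.1 -0.2]
 [ 0.7  0.4]
 [-0.8 -0.3]
 [-1.3 -0.4]
 [-0.2  1.6]
 [ 1.5  0. ]
 [-1.  -0. ]
 [-0.  -0.4]
 [ 1.5  0.9]]
2 [(array([271.6, 266.2]), array([273.7, 271. ])), (array([278.3, 254.8]), array([280.5, 255.2]))]
3 [(array([226.9, 232.2]), array([223.5, 232.7])), (array([228.3, 248.1]), array([224.2, 247.7]))]
scene [ -65.18308709 -401.70442764  919.55468858]
top [ 433.85006677  -88.43464889 1315.28354077]
[ 522.34383015 -131.32989968]
```

View pics/c.png

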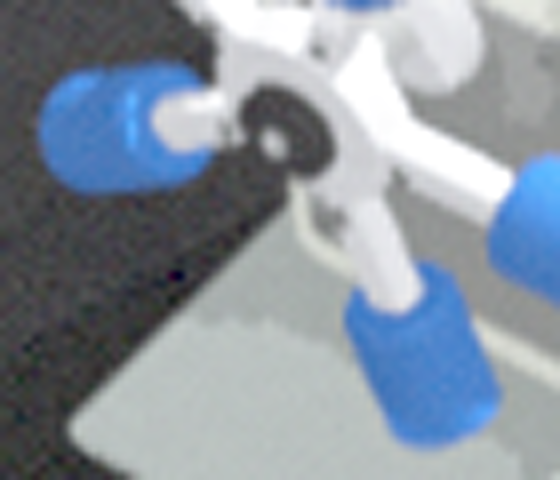

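```bash
python3 -m pendant '[{"travel":[13,-24,12],"spin":-3.7},{"travel":[13,-24,12],"spin":-3.7},{"travel":[13,-24,12],"spin":-3.7},{"travel":[13,-24,12],"spin":-3.7},{"travel":[13,-24,12],"spin":-3.7},{"travel":[13,-24,12],"spin":-3.7},{"travel":[13,-24,12],"spin":-3.7},{"travel":[13,-24,12],"spin":-3.7},{"travel":[13,-24,12],"spin":-3.7},{"travel":[13,-24,12],"spin":-3.7}]' 0
python3 -m pendant '[{"travel":[13,-24,0],"spin":-3.7},{"travel":[13,-24,0],"spin":-3.7},{"travel":[13,-24,0],"spin":-3.7},{"travel":[13,-24,0],"spin":-3.7},{"travel":[13,-24,0],"spin":-3.7},{"travel":[13,-24,0],"spin":-3.7},{"travel":[13,-24,0],"spin":-3.7},{"travel":[13,-24,0],"spin":-3.7},{"travel":[13,-24,0],"spin":-3.7},{"travel":[0,0,0]}]'
cat > pl.py <<'E'
import sys; from h import *
from station import ctrl
import cv2
from scipy.spatial.transform import Rotation as Ro
p=[486.0,42.8,-.092]
def tgt(phi,r=95,gap=0):
    f=np.radians(phi); y=-r*np.sin(f)-(18+gap)*np.cos(f)-9.5; z=172+r*np.cos(f)-(18+gap)*np.sin(f)
    return world(p,[0,y,z+19])
def st():
    s=ctrl.state(); q=s['tool_rot']; ty=Ro.from_quat([q[1],q[2],q[3],q[0]]).as_matrix()
    print('t',round(s['clock'],2),'tcp',np.round(s['tcp_pos'],1),'F',np.round(s['force'],1),'w',s['grip_width'],'tooly',np.degrees(np.arctan2(ty[1,1],ty[0,1])).round(1)); return s['tcp_pos']
def snap(name,box,k):
    im=viewer.snapshot("scene")[:,:,::-1]; x0,y0,x1,y1=box
    cv2.imwrite("pics/"+name,cv2.resize(im[y0:y1,x0:x1],None,fx=k,fy=k,interpolation=cv2.INTER_CUBIC))
E
python3 - <<'E'
from pl import *
t=st(); 
for a in(-54.6,-65,-75,-85,-90): print(a,tgt(a).round(1))
print((tgt(-54.6,gap=10)-t).round(1))
E
```

```text
clock: 0.93
tcp_pos: [355.4, 341.5, 362.2]
tool_rot: [-0.0, 0.487, 0.873, -0.0]
force: [-0.7, 0.1, -0.3]
grip_width: 28.3
gripper_force: 0.0
t 0.93 tcp [355.4 341.5 362.2] F [-0.7  0.1 -0.3] w 28.269166168127825 tooly 31.7
-54.6 [491.3 100.1 260.7]
-65 [492.3 111.5 247.5]
-75 [493.1 120.1 233. ]
-85 [493.7 126.  217.2]
-90 [493.9 127.9 209. ]
[ 135.4 -247.2  -93.3]$[9]: bad value
```

```bash
python3 -m pendant '[{"travel":[13.5,-24.7,0],"spin":-3.7},{"travel":[13.5,-24.7,0],"spin":-3.7},{"travel":[13.5,-24.7,0],"spin":-3.7},{"travel":[13.5,-24.7,0],"spin":-3.7},{"travel":[13.5,-24.7,0],"spin":-3.7},{"travel":[13.5,-24.7,0],"spin":-3.7},{"travel":[13.5,-24.7,0],"spin":-3.7},{"travel":[13.5,-24.7,0],"spin":-3.7},{"travel":[13.5,-24.7,0],"spin":-3.7},{"travel":[13.5,-24.7,0],"spin":-3.7}]'
python3 -m pendant '[{"travel":[0,0,-20],"spin":0},{"travel":[0,0,-20],"spin":0},{"travel":[0,0,-20],"spin":0},{"travel":[0,0,-15],"spin":0},{"travel":[0,0,-8],"spin":0},{"travel":[0,0,0],"spin":0}]'
python3 - <<'E'
from pl import *
t=st(); print((tgt(-54.6,gap=0)-t).round(1)); snap("d.png",(170,100,350,300),3.0)
E
```

```text
clock: 1.77
tcp_pos: [490.2, 94.0, 361.9]
tool_rot: [0.0, 0.739, 0.673, 0.0]
force: [0.3, -0.5, 0.2]
grip_width: 0.5
gripper_force: 0.0
clock: 2.27
tcp_pos: [489.1, 95.5, 277.3]
tool_rot: [-0.0, 0.738, 0.675, -0.001]
force: [-0.5, -0.2, 2.1]
grip_width: 0.9
gripper_force: 0.0
t 2.27 tcp [489.1  95.5 277.3] F [-0.5 -0.2  2.1] w 0.9276682307313613 tooly -5.1
[  2.2   4.6 -16.6]
```

View pics/d.png

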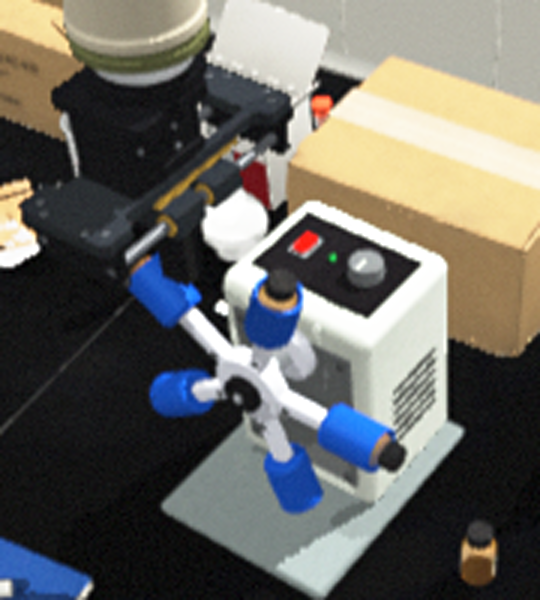

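```bash
python3 -m pendant '[{"travel":[1,2,-4],"spin":0},{"travel":[1,2,-4],"spin":0},{"travel":[0,0,-4],"spin":0},{"travel":[0,0,0],"spin":0}]'
python3 -m pendant '[{"travel":[0,1,-4],"spin":0},{"travel":[0,1,-4],"spin":0},{"travel":[0,3,-4],"spin":0},{"travel":[0,3,-4],"spin":0},{"travel":[0,0,0],"spin":0}]'
python3 - <<'E'
from pl import *
t=st(); print((tgt(-85,gap=0)-t).round(1)); print(proj("scene",world(p,world([0,0,0],[arm(118,np.radians(161.4)),arm(134,np.radians(17))]))))
E
```

```text
clock: 2.65
tcp_pos: [491.6, 100.4, 266.0]
tool_rot: [-0.0, 0.738, 0.675, -0.0]
force: [0.0, -0.4, -0.1]
grip_width: 0.2
gripper_force: 0.0
clock: 3.07
tcp_pos: [491.4, 108.9, 249.7]
tool_rot: [-0.0, 0.737, 0.675, -0.0]
force: [-0.2, 0.2, 0.3]
grip_width: 0.5
gripper_force: 0.3
t 3.07 tcp [491.4 108.9 249.7] F [-0.2  0.2  0.3] w 0.517930786798018 tooly -5.0
[  2.3  17.1 -32.5]
[[271.55001143 266.18843297]
 [263.81852548 192.5375155 ]]
```

```bash
python3 -m pendant '[{"travel":[0.5,3,-5],"spin":0},{"travel":[0.5,3,-5],"spin":0},{"travel":[0.5,3,-5],"spin":0}]'
python3 -m pendant '[{"travel":[0.5,3,-5],"spin":0},{"travel":[0,2,-5],"spin":0},{"travel":[0,1.5,-5],"spin":0},{"travel":[0,0,0],"spin":0}]'
python3 - <<'E'
from pl import *
t=st(); print((tgt(-85,gap=0)-t).round(1)); snap("e.png",(170,100,350,300),3.0)
E
```

```text
clock: 3.32
tcp_pos: [493.0, 117.8, 235.0]
tool_rot: [-0.0, 0.738, 0.675, -0.0]
force: [-1.4, 0.4, 3.2]
grip_width: 0.2
gripper_force: 1.4
clock: 3.65
tcp_pos: [493.4, 124.1, 219.3]
tool_rot: [-0.0, 0.738, 0.675, -0.001]
force: [0.2, -0.5, 0.2]
grip_width: 0.5
gripper_force: 0.0
t 3.65 tcp [493.4 124.1 219.3] F [ 0.2 -0.5  0.2] w 0.4828128884997632 tooly -5.0
[ 0.3  1.9 -2.1]
```

View pics/e.png

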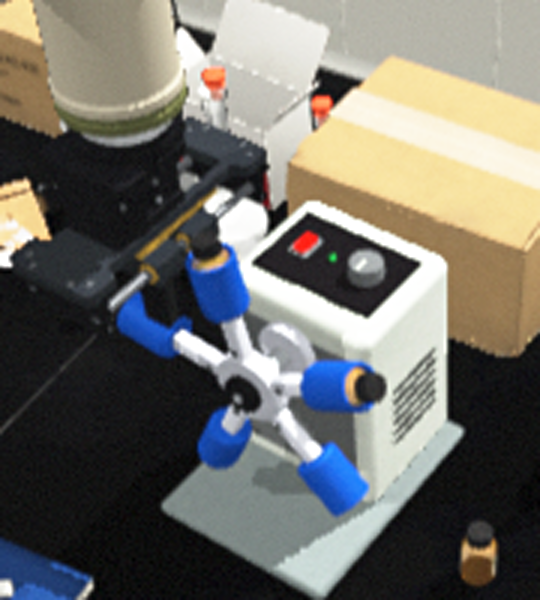

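```bash
python3 -m pendant '[{"travel":[0,0,12],"spin":0},{"travel":[0,0,20],"spin":0},{"travel":[0,0,20],"spin":0},{"travel":[0,0,20],"spin":0},{"travel":[0,0,20],"spin":0},{"travel":[0,0,20],"spin":0},{"travel":[0,0,20],"spin":0},{"travel":[0,0,0],"spin":0}]'
cat >> pl.py <<'E'
from scipy.optimize import minimize_scalar
def ang(pts,g): # pts: list of (uv full px, arm index offset from A), all capped (r 134)
    return minimize_scalar(lambda a:sum(np.sum((proj("scene",world(p,arm(r,np.radians(a+72*k))))-uv)**2) for uv,k,r in pts),bounds=(g-30,g+30),method='bounded')
E
python3 - <<'E'
from pl import *
o=ang([((238.3,180),1,134),((294,228.3),2,134)],-84); print('A',o.x,o.fun)
a=o.x+72
t=st(); print('B',a,[(tgt(a,r=95,gap=g)-t).round(1) for g in(12,0)])
for f in range(-10,-80,-8): print(f,tgt(f,95).round(1))
E
```

```text
clock: 4.37
tcp_pos: [494.9, 123.7, 356.5]
tool_rot: [0.001, 0.738, 0.675, 0.003]
force: [0.1, 0.6, -0.1]
grip_width: 0.5
gripper_force: 0.0
A -84.46658635948805 5.227380952124617
t 4.37 tcp [494.9 123.7 356.5] F [ 0.1  0.6 -0.1] w 0.5148006168728968 tooly -5.1
B -12.466586359488048 [array([-10.6, -99.1, -66.2]), array([ -9.5, -87.4, -68.8])]
-10 [485.   32.1 287.7]
-18 [486.3  45.5 286.9]
-26 [487.5  58.7 284.3]
-34 [488.6  71.4 279.8]
-42 [489.7  83.3 273.6]
-50 [490.8  94.3 265.9]
-58 [491.7 104.1 256.6]
-66 [492.4 112.5 246.1]
-74 [493.1 119.3 234.5]
```

```bash
python3 -m pendant '[{"travel":[-2,-20.8,0],"spin":0},{"travel":[-2,-20.8,0],"spin":0},{"travel":[-2,-20.8,0],"spin":0},{"travel":[-2,-20.8,0],"spin":0},{"travel":[-2,-20.8,0],"spin":0},{"travel":[0,0,-17],"spin":0},{"travel":[0,0,-20],"spin":0},{"travel":[0,0,-20],"spin":0},{"travel":[0,0,-11],"spin":0},{"travel":[0,0,0],"spin":0}]'
python3 -m pendant '[{"travel":[0,4,0],"spin":0},{"travel":[0,4,0],"spin":0},{"travel":[0,4,0],"spin":0},{"travel":[0,5,0],"spin":0},{"travel":[0.8,6,0],"spin":0}]'
python3 - <<'E'
from pl import *
t=st(); print((tgt(-18)-t).round(1))
E
```

```text
clock: 5.2
tcp_pos: [482.6, 19.4, 282.3]
tool_rot: [-0.001, 0.738, 0.675, -0.002]
force: [-0.1, -0.9, -0.8]
grip_width: 0.3
gripper_force: 0.0
clock: 5.62
tcp_pos: [484.8, 42.8, 285.2]
tool_rot: [0.0, 0.738, 0.675, 0.0]
force: [-0.5, -3.1, -0.6]
grip_width: 0.6
gripper_force: 1.1
t 5.62 tcp [484.8  42.8 285.2] F [-0.5 -3.1 -0.6] w 0.5771234206988362 tooly -5.1
[1.4 2.7 1.7]
```

```bash
python3 -m pendant '[{"travel":[0.9,6.6,0],"spin":0},{"travel":[0.9,6.6,-1],"spin":0},{"travel":[0.6,6.4,-2],"spin":0},{"travel":[0.6,6.4,-2.5],"spin":0},{"travel":[0.5,6,-3],"spin":0},{"travel":[0.5,6,-3.2],"spin":0},{"travel":[0.5,5.5,-3.7],"spin":0},{"travel":[0.5,5.5,-4],"spin":0}]'
python3 -m pendant '[{"travel":[0.5,4.9,-4.6],"spin":0},{"travel":[0.4,4.9,-4.7],"spin":0},{"travel":[0.4,4.2,-5.2],"spin":0},{"travel":[0.4,4.2,-5.3],"spin":0},{"travel":[0.3,3.4,-5.8],"spin":0},{"travel":[0.3,3.4,-5.8],"spin":0},{"travel":[0,0,0],"spin":0}]'
python3 - <<'E'
from pl import *
t=st(); print((tgt(-74)-t).round(1)); snap("g.png",(170,100,350,300),3.0)
E
```

```text
clock: 6.28
tcp_pos: [489.7, 92.6, 265.0]
tool_rot: [0.0, 0.738, 0.675, 0.0]
force: [0.7, -0.7, 3.4]
grip_width: 0.1
gripper_force: 1.3
clock: 6.87
tcp_pos: [491.1, 117.3, 232.2]
tool_rot: [-0.0, 0.737, 0.675, -0.001]
force: [0.2, 0.3, 0.1]
grip_width: 0.3
gripper_force: 0.0
t 6.87 tcp [491.1 117.3 232.2] F [0.2 0.3 0.1] w 0.3331510899759744 tooly -5.0
[1.9 2.1 2.3]
```

View pics/g.png

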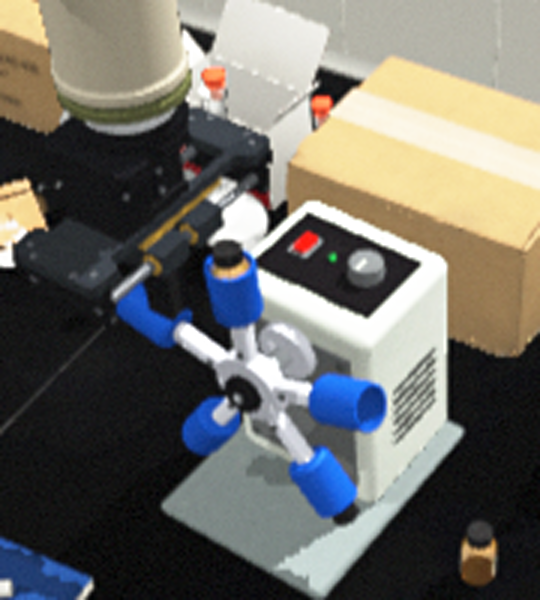

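```bash
python3 -m pendant '[{"travel":[0,0,12],"spin":0},{"travel":[0,0,20],"spin":0},{"travel":[0,0,20],"spin":0},{"travel":[0,0,20],"spin":0},{"travel":[0,0,20],"spin":0},{"travel":[0,0,20],"spin":0},{"travel":[0,0,12],"spin":0},{"travel":[0,0,0],"spin":0}]'
python3 - <<'E'
from pl import *
o=ang([((246.3,182.7),0,134),((293.3,235),1,118)],-4); print('C',o.x,o.fun)
a=o.x
t=st(); print([(tgt(a,r=95,gap=g)-t).round(1) for g in(15,0)])
for f in range(-2,-18,-8): print(f,tgt(f,95).round(1))
E
```

```text
clock: 7.58
tcp_pos: [492.5, 116.6, 360.0]
tool_rot: [0.001, 0.738, 0.675, 0.002]
force: [0.4, 0.1, -0.2]
grip_width: 1.0
gripper_force: 0.0
C -2.864719448438714 2.191514617516142
t 7.58 tcp [492.5 116.6 360. ] F [ 0.4  0.1 -0.2] w 0.9574073904148557 tooly -5.1
[array([ -10. , -111.3,  -72.5]), array([ -8.6, -96.4, -73.3])]
-2 [483.8  18.7 286.6]
-10 [485.   32.1 287.7]
```

```bash
python3 -m pendant '[{"travel":[-2,-23,0],"spin":0},{"travel":[-2,-23,0],"spin":0},{"travel":[-2,-23,0],"spin":0},{"travel":[-2,-23,0],"spin":0},{"travel":[-2,-24,0],"spin":0},{"travel":[0,0,-17],"spin":0},{"travel":[0,0,-20],"spin":0},{"travel":[0,0,-20],"spin":0},{"travel":[0,0,-17],"spin":0},{"travel":[0,0,0],"spin":0}]'
python3 -m pendant '[{"travel":[0,5,0],"spin":0},{"travel":[0,5,0],"spin":0},{"travel":[0,4,0],"spin":0},{"travel":[0.3,5,0],"spin":0},{"travel":[0.5,6,0],"spin":0},{"travel":[0.5,6,0],"spin":0},{"travel":[0.5,6,0],"spin":0}]'
python3 - <<'E'
from pl import *
t=st(); print((tgt(-18)-t).round(1))
E
```

```text
clock: 8.42
tcp_pos: [479.8, 0.4, 279.6]
tool_rot: [-0.001, 0.738, 0.675, -0.003]
force: [-0.2, 0.1, -0.2]
grip_width: 0.2
gripper_force: 0.0
clock: 9.0
tcp_pos: [484.0, 38.2, 284.3]
tool_rot: [0.0, 0.738, 0.675, 0.0]
force: [0.4, -3.3, 2.3]
grip_width: 0.3
gripper_force: 1.3
t 9.0 tcp [484.   38.2 284.3] F [ 0.4 -3.3  2.3] w 0.2970872903496301 tooly -5.1
[2.3 7.3 2.6]
```

```bash
python3 -m pendant '[{"travel":[1,6.6,0],"spin":0},{"travel":[0.9,6.6,0],"spin":0},{"travel":[0.9,6.6,-0.5],"spin":0},{"travel":[0.6,6.4,-1.5],"spin":0},{"travel":[0.6,6.4,-2.3],"spin":0},{"travel":[0.5,6,-3],"spin":0},{"travel":[0.5,6,-3.2],"spin":0},{"travel":[0.5,5.5,-3.7],"spin":0},{"travel":[0.5,5.5,-4],"spin":0}]'
python3 -m pendant '[{"travel":[0.5,4.9,-4.6],"spin":0},{"travel":[0.4,4.9,-4.7],"spin":0},{"travel":[0.4,4.2,-5.2],"spin":0},{"travel":[0.4,4,-5],"spin":0},{"travel":[0,0,0],"spin":0}]'
python3 - <<'E'
from pl import *
t=st(); print((tgt(-66)-t).round(1),(tgt(-72)-t).round(1)); snap("i.png",(200,150,320,280),4.0)
E
```

```text
clock: 9.75
tcp_pos: [489.7, 93.9, 265.3]
tool_rot: [0.0, 0.738, 0.675, 0.0]
force: [0.7, -1.5, 0.3]
grip_width: 0.4
gripper_force: 1.2
clock: 10.17
tcp_pos: [490.9, 112.4, 244.9]
tool_rot: [-0.0, 0.737, 0.676, -0.0]
force: [0.1, 0.1, -0.2]
grip_width: 0.8
gripper_force: 0.1
t 10.17 tcp [490.9 112.4 244.9] F [ 0.1  0.1 -0.2] w 0.818746793158457 tooly -5.0
[1.5 0.1 1.2] [ 2.   5.4 -7.4]
```

View pics/i.png

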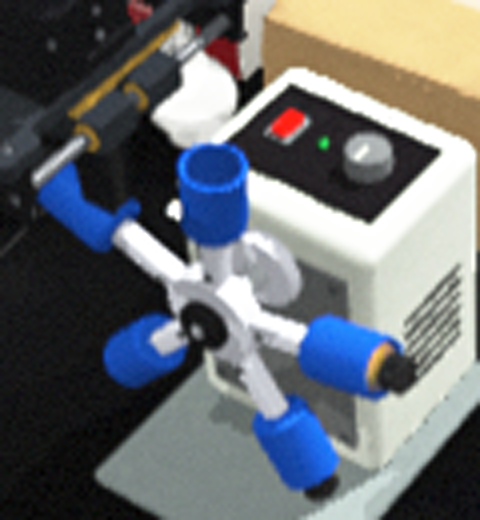

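```bash
python3 - <<'E'
from pl import *
for pts in ([((253.3,191.3),0,118)],[((300,243.8),1,134)],[((280.5,272.5),2,134)]):
    print(ang(pts,4).x)
E
python3 -m pendant '[{"travel":[0.4,2.5,-3],"spin":0},{"travel":[0.3,1.2,-2],"spin":0},{"travel":[0,0,0],"spin":0}]'
python3 - <<'E'
from pl import *
t=st(); print((tgt(-72)-t).round(1))
E
```

```text
5.373126470000058
4.657668563328514
7.560733360931536
clock: 10.47
tcp_pos: [491.9, 115.1, 240.7]
tool_rot: [-0.0, 0.738, 0.675, -0.0]
force: [1.1, -1.0, 0.3]
grip_width: 0.6
gripper_force: 0.3
t 10.47 tcp [491.9 115.1 240.7] F [ 1.1 -1.   0.3] w 0.6415584924655925 tooly -5.1
[ 1.   2.7 -3.2]
```

```bash
python3 -m pendant '[{"travel":[0.3,1.2,-1.5],"spin":0},{"travel":[0.2,1.2,-1.5],"spin":0},{"travel":[0,0,0],"spin":0}]'
python3 -m pendant '[{"travel":[0,0,8],"spin":0},{"travel":[0,0,20],"spin":0},{"travel":[0,0,20],"spin":0},{"travel":[0,0,20],"spin":0},{"travel":[0,0,20],"spin":0},{"travel":[0,6,15],"spin":0},{"travel":[0,20,0],"spin":0},{"travel":[0,30,0],"spin":0},{"travel":[0,30,0],"spin":0},{"travel":[0,20,0],"spin":0}]'
python3 - <<'E'
from pl import *
st()
a=viewer.snapshot("scene")[150:300,205:325,::-1]; b=viewer.snapshot("top")[210:290,200:320,::-1]
z=lambda i,k:cv2.resize(i,None,fx=k,fy=k,interpolation=cv2.INTER_CUBIC)
a=z(a,4); b=z(b,3)  # 480x600, 360x240
c=np.zeros((600,800,3),'uint8'); c[:,:480]=a; b=b[:, :320]; c[:240,480:]=b; cv2.imwrite("pics/j.png",c)
E
```

```text
clock: 10.72
tcp_pos: [492.6, 117.5, 237.9]
tool_rot: [0.0, 0.738, 0.675, -0.0]
force: [-0.1, -0.8, 0.7]
grip_width: 0.5
gripper_force: 0.6
clock: 11.55
tcp_pos: [491.8, 226.8, 341.6]
tool_rot: [-0.0, 0.737, 0.676, 0.001]
force: [-0.1, -0.6, 0.1]
grip_width: 0.9
gripper_force: 0.0
t 11.55 tcp [491.8 226.8 341.6] F [-0.1 -0.6  0.1] w 0.8565078744032776 tooly -4.9
```

View pics/j.png

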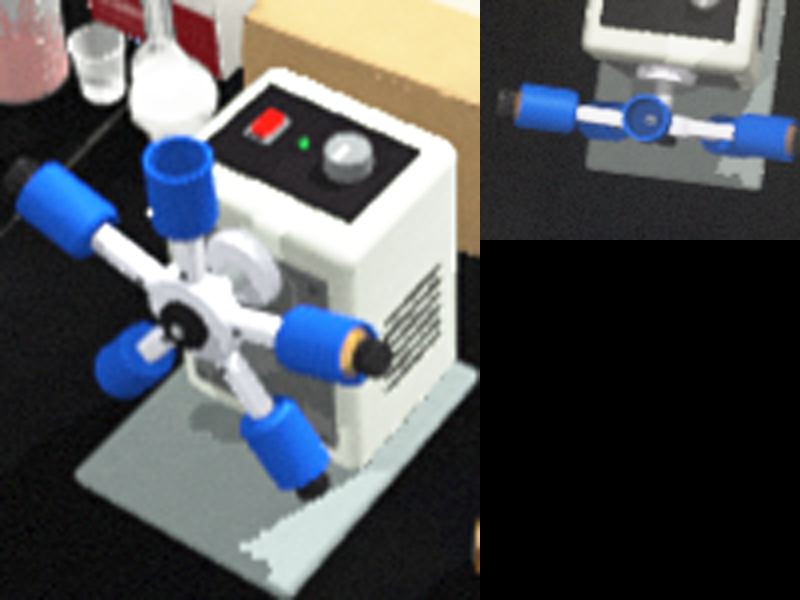

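Run:
```python
from pl import *
for q in ((250,189.25),0,118),((300,239.25),1,134),((208.75,193.75),-1,134),((283.75,272.5),2,134): print(ang([q],0).x)
for a in (-3,0,3): print(proj("top",world(p,arm(118,np.radians(a)))),proj("scene",world(p,arm(118,np.radians(a)))))
```

```text
1.050509927152827
-0.39050719382827914
-0.577165736518008
2.63211258177057
[251.73624294 248.26569282] [246.72316224 188.02784965]
[254.42687967 248.59630036] [249.06315422 189.07874885]
[257.13534998 248.93470252] [251.43133022 190.25228229]
```

```bash
python3 -m pendant '[{"travel":[0,0,0],"spin":0},{"travel":[0,0,0],"spin":0},{"travel":[0,0,0],"spin":0}]'; python3 -c "from station import job; print(job.hand_in())"
```

```text
clock: 11.9
tcp_pos: [492.9, 222.2, 341.5]
tool_rot: [0.0, 0.738, 0.674, 0.0]
force: [-0.3, 0.0, 1.1]
grip_width: 0.5
gripper_force: 0.0
the job is handed in; nothing more can be done
None
```

I turned the rotor with three gentle pushes on the blue cups. The empty cup now points straight up to within about 1–2° as measured in the camera images, with the arm clear, and the job was handed in at about 12 s (no verdict was returned).

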